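# Pin the key box shut and hold it

### The arm

A 6-joint arm with a two-finger parallel gripper is mounted at the origin on the work surface. World frame = base frame: x ahead of the robot, y to its left, z up, the work surface at z = 0. Lengths are in m, angles in degrees, forces in N, time in s.
With the tool pointing down it reaches from about 0.35 to 0.95 m from the base axis. Payload 17.4 kg.
Tool frame: the origin (TCP) lies midway between the tips of the shut fingers; the grasp point (between the pads) lies 19 mm behind it; z points along the fingers, y is the direction in which the jaws open and shut (so a half turn about z gives the same grasp; the last joint's range is limited). The gripper opens to 93 mm and grips with 3 to 60 N. Pads are 15 mm wide; open, the fingers measure 128 mm over their backs; the gripper's body (75 mm by 188 mm) begins 65 mm behind the grasp point.
Start: joints at [-76.536, 6.646, 82.598, -0, 90.757, -2.166], TCP at [0.182, -0.65, 0.219] pointing down, gripper open.
Joint ranges: [-162.19, 162.19], [-47.58, 125.68], [4.15, 143.07], [-65.23, 245.23], [0.69, 171.88], [-170.13, 170.13]. Speed limits (degrees/s): [108.29, 108.29, 127.2, 180, 180, 180].

### API

Orientations are given as [roll, pitch, yaw] about the fixed x, y, z axes, in that order (R = Rz(yaw) Ry(pitch) Rx(roll)).
In Python, from rig import manip, cams gives the robot as it stands.
- The arm moves only by the shell command python3 -m crank 'ROWS' [FORCE]. ROWS is JSON, a list of rows, each a list of 3 entries, a list of its own where there are three numbers: the shift along the tool's x, y, z in m, then the turn about the tool's z in degrees, then the finger opening in m, from 0 to 0.093. In form: [[[tx, ty, tz], roll, gripper], ...]. A call has 1 to 20 rows; each row is the pose to reach, as a shift and turn from the pose commanded when the call began, along the tool's axes at that moment; what a row does not reach only later rows make up. A row lasts 1/10 s, in which the tool goes at most 50 mm and 8.59 degrees, less where a joint would pass 70% of its speed; a pose out of reach is approached as far as the arm can. A call with a gripper value outside its range is refused whole. The fingers move at their own pace and stop on an object; FORCE is the grip in N (left out, the last holds). Time passes only in rows, so rows that repeat a pose let the fingers close. It gives the time, the measured TCP pose, the force and the opening at its end, in the units of the state.
- manip.observe(): the state, without advancing time (a new reading comes with each control period).
- cams.read_camera(name): name is "side" or "top"; returns the picture (384x512x3 uint8, blue, green, red); there is no depth.
- cams.get_calibration(name): a dict with "vfov" (degrees; the focal length in pixels is half the picture's height over the tangent of half this angle, whatever the lens; pixels are square), "cx", "cy" (the principal point, pixels), "R" (3x3) and "t" (3): a world point X has camera coordinates R X + t. Camera axes: x right, y down, z forward; pixel columns grow to the right and rows downward; lengths in m; the calibration is good to about 2 mm. A picture is of the moment at which its call begins. get_calibration takes no time and is no camera call.
- manip.close_job(): hands the job in, once; it reports no verdict.
The state is a dict: "t": time; "joint_positions": joint angles; "qd": joint speeds; "joint_efforts": joint torques, N m; "tcp_pos": TCP position; "eef_rot": TCP orientation; "contact_force": force on the tool from outside, world axes, zero at the start; "torque": the same for the moment, N m; "gripper_width": finger opening in m.
Only numpy, scipy, OpenCV 4.12 (cv2) and the standard library are available. Lean on these libraries where they do the work, as an engineer would, in place of code of your own. Each camera call takes 0.05 s, during which the arm holds its last target. There are 200 camera calls.

### The job

Lock up the office key box: swing its open lid down, pull the steel locking pin out of the wooden pen block, and push it straight down through the holes of the two tabs opposite the hinge until its collar lies on the lid's tab. A rubber spring inside lifts the lid a little, so keep pushing down with the pin so that the lid is fully shut, and finish like that, still gripping the pin and pressing: do not let go. Leave the pens and everything else on the desk where they are.

Things in the scene. Friction and masses are not known exactly. Their poses are not given: they have to be found in the camera images.
- lid (a joint): Hinge angle of the key box's lid, rad: 0 = fully shut, grows as the lid swings up (0.8 to 1.35 at the start). Stiff hinge: the lid stays where it is left (a few N at its free edge move it), except that a rubber spring buffer in the box lifts it from shut to about 0.09 rad ajar when nothing presses it; about 8 N down at the tab's hole shuts it fully.
- lid_hinge (a point): Middle of the lid's hinge axis, 60 mm above the desk, fixed to the box. The box's x axis points level from the hinge towards the two tabs; the hinge axis lies along its y; z is up. The grey steel key tray (brass keys inside) is 140 mm along x, starting at the hinge, 170 mm along y and 54 mm high.
- box_hole (a point): Centre of the hole in the box's fixed tab, at the tab's upper face, 54 mm above the desk, 165 mm from the hinge along the box's x. The tab is steel, 50 x 50 mm, 8 mm thick, with an upright hole 14 mm in diameter right through and free desk below. Same axes as lid_hinge.
- lid_hole (a point): Centre of the hole in the lid's tab at its upper (outer) face, 165 mm from the hinge; moves with the lid. Tab 50 x 50 mm, 8 mm thick, hole 14 mm in diameter right through. z is the lid's outward normal, x points away from the hinge. With the lid shut it lies 10 mm above box_hole (64 mm above the desk), about 14 mm higher with the lid ajar.
- holder_top (a point): Centre of the upper face of the wooden pen block, fixed on the desk: 170 mm along its x, 50 mm along its y, 56 mm high, with three upright bores 14 mm in diameter at x = -60, 0 and +60 mm. The pin, the marker and the pen stand in them in any order; fingers closing along the block's y stay clear of the neighbours.
- pin_grip (a point): Centre of the locking pin's handle; z runs up along the pin. Handle 16 mm in diameter, 64 mm tall (32 mm either side of this point); under it a collar 26 mm in diameter, 5 mm thick, lower face 37 mm below this point. It stands in a bore of the pen block, collar on the block's top, handle wholly above. Seated in the shut box this point is 101 mm above the desk.
- pin_tip (a point): The pin's lower point, 87 mm below pin_grip along the pin. The shank is 10 mm in diameter and reaches 50 mm below the collar; its last 10 mm taper to a 3 mm wide point.
- pin: The locking pin as a whole, steel and aluminium, 119 mm long, 60 to 130 g; its origin is at its lower point (same as pin_tip).
- box: The key box with its lid; origin on the desk under the tray's centre (70 mm from the hinge), axes as lid_hinge. The lid is a grey flat plate 8 mm thick, 174 mm wide, reaching 140 mm from the hinge. At lid angle q a point at distance r is r*cos(q) along x and r*sin(q) above the hinge: the open lid's outer face looks back over the hinge side; push it forward and down to shut.
- marker: White marker with a grey cap, 11 mm in diameter, 130 mm long, standing in a bore of the pen block; origin at its foot on the desk. Leave it.
- pen: Black pen, 10 mm in diameter, 125 mm long, standing in a bore of the pen block; origin at its foot on the desk. Leave it.
- stamp: Hand stamp with a wooden knob, 45 x 28 mm, 64 mm high, on the desk between box and block; origin under its foot. Leave it.
- mug: White mug, 80 mm in diameter, 90 mm high; origin under its foot. Leave it.
- stapler: Black stapler, 140 x 36 mm, 49 mm high; origin under its foot. Leave it.
- tape: Roll of clear tape lying flat, 90 mm in diameter, 24 mm high; origin under its centre. Leave it.
- glue: Upright glue stick, 29 mm in diameter, 88 mm high; origin under its foot. Leave it.
Things that resemble listed ones, but are neither listed nor needed, are in the scene too. What is shaped like the pin but yellow is not meant. What is shaped like the box but orange is not meant.

How it is judged (in metres and radians):
On the way, in this order (a step that is already met when the one before it is completed fails the run):
1. the lid is swung down and the pin is out of the pen block (value of joint lid below 0.2 rad and z of pin_tip in the frame of holder_top above 0.005 m), for 0.1 s.
2. the pin is through both tabs and the lid is pressed fully shut (value of joint lid below 0.03 rad and horizontal distance between pin_tip and box_hole below 0.006 m and z of pin_tip in the frame of box_hole below -0.03 m and angle between pin_grip's own z axis and vertical below 0.15 rad), for 0.3 s.
At the end, for the whole second after the job is handed in: Lid shut (below 0.03 rad) under the pin's collar, the pin upright (within 0.15 rad) through both tabs (point within 6 mm of the hole's axis and more than 30 mm below the fixed tab's upper face), the fingers still on the pin (over 3 N) and the pin pressing on the box and its lid (over 3 N) (all of step 2 and contact force between the fingers and pin above 3 N and contact force between pin and box above 3 N); the arm keeps its last pose, push and grip.
It fails at once if the marker or the pen is pulled out or displaced by more than 30 mm (distance of any of marker, pen from where it was at the start of the episode above 0.03 m).
It fails at once if another thing on the desk (stamp, mug, stapler, tape, glue stick) is displaced by more than 30 mm (distance of any of stamp, mug, stapler, tape, glue from where it was at the start of the episode above 0.03 m).
It also fails if it takes over 72 s, if anything falls off the work surface, if the arm or the gripper's body presses on something with over 40 N, if the wrist force passes 120 N, or if a joint passes its speed limit or range.

## Working session

There is one attempt and no reset: what is moved stays moved. The work goes in short steps, Python scripts to look and compute and a shell command to move; the robot and the scene stay as the last step left them, time stands still between calls to the robot, and variables do not carry over. Pictures are saved under pics/ and viewed, about 8 in all and at most 12, crops included, and the job is handed in when it is done.

```bash
ls; mkdir -p pics
python3 - <<'E'
from rig import manip,cams
import cv2
print(manip.observe())
for n in("side","top"):
    im=cams.read_camera(n);cv2.imwrite(f"pics/{n}0.png",im);print(n,cams.get_calibration(n))
    globals()[n]=im
cv2.imwrite("pics/both0.png",cv2.resize(cv2.vconcat([top,side]),(800,1200))[:0+1200] )
E
```

```text
pics
{'t': 0.0, 'joint_positions': array([-7.65349991e+01,  6.67394670e+00,  8.26343420e+01, -1.17589577e-03,
        9.07555835e+01, -2.16360841e+00]), 'qd': array([-0.01288781,  0.00885594, -0.05206729, -0.03814041, -0.04538564,
       -0.03769607]), 'joint_efforts': array([ 8.04464344e-05, -7.21269250e+01, -6.22615743e+01,  7.79870991e-02,
        2.38955364e-02, -7.91228058e-05]), 'tcp_pos': array([ 0.18181083, -0.64985443,  0.21792248]), 'eef_rot': array([-1.79936129e+02, -1.23640527e-03,  1.56285938e+01]), 'contact_force': array([ 0.83194489, -0.212994  , -0.06278403]), 'torque': array([-0.01049852,  0.01884282, -0.01302476]), 'gripper_width': 0.09266435949256395}
side {'vfov': 53.18926714639462, 'cx': 254.97059147607663, 'cy': 192.40523563270034, 'R': array([[ 0.9619181 , -0.27304348,  0.01268145],
       [-0.17026764, -0.63484694, -0.75364335],
       [ 0.21382818,  0.72278394, -0.65716123]]), 't': array([-0.45861021,  0.13398407,  0.86410744])}
top {'vfov': 44.25562999098325, 'cx': 253.63842669579006, 'cy': 196.22011410174113, 'R': array([[ 0.08254833, -0.99658266,  0.00296345],
       [-0.9757    , -0.08142348, -0.20342009],
       [ 0.20296623,  0.01390055, -0.97908707]]), 't': array([-0.02021352,  0.48026798,  1.31916162])}
```

View pics/top0.png

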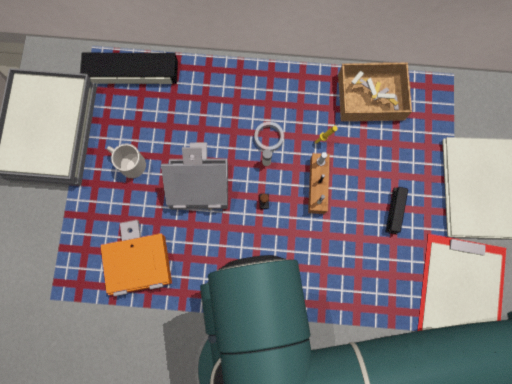

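View pics/side0.png

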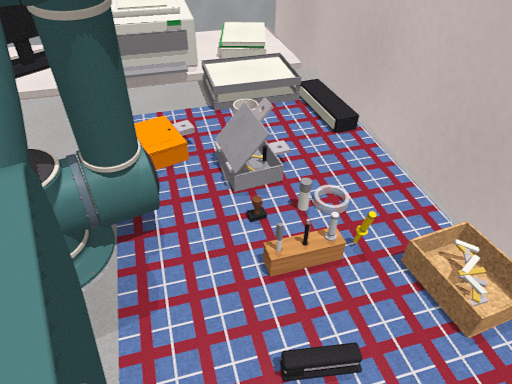

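Top view: grey box around (195,185) with tabs up at (195,152), block around (320,182), stamp (264,200), glue (267,157). Side view: block at (305,250), with three things standing at (279,235), (306,232) and (334,225). I'll zoom in on these.

Run:
```python
import cv2
s=cv2.imread("pics/side0.png");t=cv2.imread("pics/top0.png")
z=lambda im,r,c,h,w,W,H:cv2.resize(im[r:r+h,c:c+w],(W,H),interpolation=cv2.INTER_CUBIC)
# each crop scale noted
A=z(s,200,255,80,100,400,320); B=z(s,90,205,100,100,400,400)[:320]
C=z(t,130,290,100,66,264,400)[:270]; D=z(t,138,150,80,90,450,400)
C=z(t,145,300,70,50,200,280); D=z(t,138,155,70,80,320,280); E=z(t,145,250,70,70,280,280)
cv2.imwrite("pics/z0.png",cv2.vconcat([cv2.hconcat([A,B]),cv2.hconcat([C,D,E])]))
```

```text
(no output)
```

View pics/z0.png

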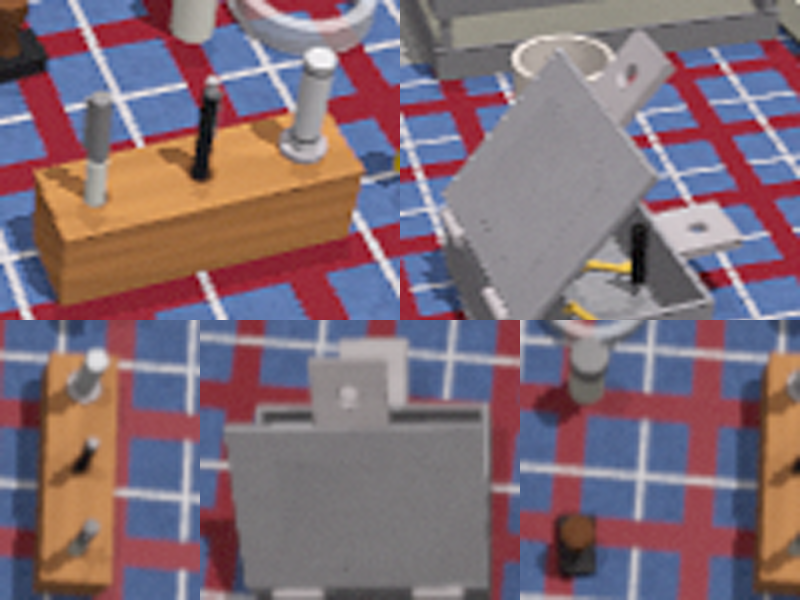

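Pin (handle with collar) is the far one: in the side view its collar is at (330.8,237) and its handle top at (335,214); in the top view these are at (321,161.5) and (324,155). Fixed-tab hole is at side (280,147). Lid hole is at side (262.7,108) and top (192.2,157.3).

```bash
cat > h.py <<'E'
import numpy as np
from rig import cams
C={n:cams.get_calibration(n) for n in("side","top")}
def ray(n,p):
    c=C[n];f=192/np.tan(np.radians(c["vfov"])/2);R=np.array(c["R"])
    d=R.T@np.array([(p[0]-c["cx"])/f,(p[1]-c["cy"])/f,1]);return -R.T@c["t"],d
def plane(n,p,z):
    o,d=ray(n,p);return o+d*(z-o[2])/d[2]
def tri(ps,pt):
    A=np.zeros((3,3));b=np.zeros(3);L=[]
    for n,p in(("side",ps),("top",pt)):
        o,d=ray(n,p);d=d/np.linalg.norm(d);P=np.eye(3)-np.outer(d,d);A+=P;b+=P@o;L.append((P,o))
    X=np.linalg.solve(A,b);return X,[np.linalg.norm(P@(X-o)) for P,o in L]
def proj(n,X):
    c=C[n];f=192/np.tan(np.radians(c["vfov"])/2);v=np.array(c["R"])@X+c["t"];return v[:2]/v[2]*f+[c["cx"],c["cy"]]
E
python3 - <<'E'
from h import *
np.set_printoptions(precision=4,suppress=True)
print("handle top tri",tri((335,214.2),(324.2,155)))
for n,p in(("side",(335,214.2)),("top",(324.2,155))):print(n,plane(n,p,.125))
for n,p in(("side",(330.75,237)),("top",(321.3,161.5))):print("collar",n,plane(n,p,.061))
print("lidhole",tri((262.7,108),(192.2,157.3)))
print("boxhole side",plane("side",(280,147),.054))
for p in((312.5,153.75),(329.25,153.75),(327.5,212.5),(309.5,210)):print("block",plane("top",p,.056))
for p in((263.7,242.5),(337.5,228.5),(345.7,243.2),(271,259.5)):print("blockside",plane("side",p,.056))
for p in((162,165),(227.5,166)):print("lid far",plane("top",p,.19))
print("tray far",[plane("top",p,.054) for p in((219-0,239),)][0],plane("top",(155+57/4,138+88/4),.054),plane("top",(155+287/4,138+86/4),.054))
print("stamp",plane("top",(264,197),.06),"glue",plane("top",(267.5,154),.088))
E
```

```text
handle top tri (array([ 0.5984, -0.1678,  0.1244]), [np.float64(0.0002783566809952556), np.float64(0.0002783566809955072)])
side [ 0.5983 -0.1684  0.125 ]
top [ 0.5979 -0.1677  0.125 ]
collar side [ 0.5967 -0.1728  0.061 ]
collar top [ 0.5975 -0.1688  0.061 ]
lidhole (array([0.546 , 0.1882, 0.1855]), [np.float64(0.002535376273122813), np.float64(0.0025353762731228783)])
boxhole side [0.604  0.1891 0.054 ]
block [ 0.6204 -0.1424  0.056 ]
block [ 0.6245 -0.1915  0.056 ]
block [ 0.449  -0.1953  0.056 ]
block [ 0.452  -0.1434  0.056 ]
blockside [ 0.454  -0.1457  0.056 ]
blockside [ 0.6244 -0.1493  0.056 ]
blockside [ 0.6229 -0.1937  0.056 ]
blockside [ 0.4551 -0.1937  0.056 ]
lid far [0.5146 0.2646 0.19  ]
lid far [0.5263 0.0928 0.19  ]
tray far [0.3477 0.1072 0.054 ] [0.5669 0.2752 0.054 ] [0.5825 0.1073 0.054 ]
stamp [ 0.4783 -0.0104  0.06  ] glue [ 0.5989 -0.0103  0.088 ]
```

```bash
cat >> h.py <<'E'
def shift(cur,yaw,*targets):
    c,s=np.cos(np.radians(yaw)),np.sin(np.radians(yaw))
    R=np.array([[c,s,0],[s,-c,0],[0,0,-1]])
    for t in targets: print(t,"->",np.round(R.T@(np.array(t)-cur),4))
E
python3 - <<'E'
from h import *
shift([.182,-.65,.219],15.63,(.25,-.45,.32),(.49,.185,.32))
E
```

```text
(0.25, -0.45, 0.32) -> [ 0.1194 -0.1743 -0.101 ]
(0.49, 0.185, 0.32) -> [ 0.5216 -0.7211 -0.101 ]
```

```bash
python3 -m crank '[[[0.119,-0.174,-0.101],0,0],[[0.119,-0.174,-0.101],0,0],[[0.119,-0.174,-0.101],5,0],[[0.119,-0.174,-0.101],11,0],[[0.522,-0.721,-0.101],11,0],[[0.522,-0.721,-0.101],11,0],[[0.522,-0.721,-0.101],11,0],[[0.522,-0.721,-0.101],11,0],[[0.522,-0.721,-0.101],11,0],[[0.522,-0.721,-0.101],11,0],[[0.522,-0.721,-0.101],11,0],[[0.522,-0.721,-0.101],11,0],[[0.522,-0.721,-0.101],11,0],[[0.522,-0.721,-0.101],11,0],[[0.522,-0.721,-0.101],11,0],[[0.522,-0.721,-0.101],11,0],[[0.522,-0.721,-0.101],11,0],[[0.522,-0.721,-0.101],11,0],[[0.522,-0.721,-0.101],11,0],[[0.522,-0.721,-0.101],11,0]]' 20
```

```text
t: 2.1
tcp_pos: [0.4903, 0.1861, 0.3188]
eef_rot: [180.0, 0.1, 4.8]
contact_force: [-1.6, 0.0, 0.1]
gripper_width: 0.0006
```

```bash
python3 -m crank '[[[0.01,0,0.05],0,0],[[0.019,0,0.10],0,0],[[0.019,0,0.12],0,0],[[0.024,0,0.142],0,0],[[0.029,0,0.163],0,0],[[0.038,0,0.172],0,0],[[0.046,0,0.181],0,0],[[0.053,0,0.192],0,0],[[0.060,0,0.202],0,0],[[0.065,0,0.214],0,0],[[0.069,0,0.225],0,0],[[0.071,0,0.235],0,0],[[0.073,0,0.243],0,0],[[0.074,0,0.250],0,0],[[0.074,0,0.250],0,0],[[0.074,0,0.250],0,0]]'
python3 - <<'E'
from rig import cams
import cv2
z=lambda im,r,c,h,w,W,H:cv2.resize(im[r:r+h,c:c+w],(W,H),interpolation=cv2.INTER_CUBIC)
s=cams.read_camera("side");t=cams.read_camera("top")
cv2.imwrite("pics/z1.png",cv2.hconcat([z(s,80,190,120,120,400,400),z(t,120,140,100,100,400,400)]))
E
```

```text
t: 3.7
tcp_pos: [0.564, 0.191, 0.0698]
eef_rot: [-180.0, -0.0, 4.6]
contact_force: [-1.4, -0.6, 1.9]
gripper_width: 0.0006
```

View pics/z1.png

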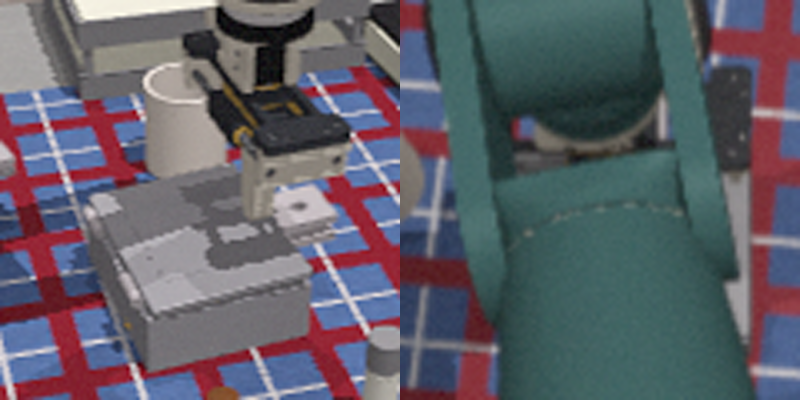

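Lid is down, with its tab over the fixed tab. Next: lift and go above the pin.

```bash
python3 - <<'E'
from h import *
shift([.5638,.191,.07],4.63,(.598,-.168,.27),(.5638,.191,.2))
E
python3 -m crank '[[[0,0,-0.05],0,0],[[0,0,-0.10],0,0],[[0,0,-0.15],0,0],[[0,0,-0.20],0,0],[[0.0016,0.180,-0.20],3.4,0.06],[[0.0016,0.180,-0.20],3.4,0.06],[[0.0016,0.180,-0.20],3.4,0.06],[[0.0026,0.270,-0.20],3.4,0.06],[[0.005,0.3606,-0.20],3.4,0.06],[[0.005,0.3606,-0.20],3.4,0.06],[[0.005,0.3606,-0.20],3.4,0.06],[[0.005,0.3606,-0.20],3.4,0.06],[[0.005,0.3606,-0.20],3.4,0.06],[[0.005,0.3606,-0.20],3.4,0.06],[[0.005,0.3606,-0.20],3.4,0.06]]'
python3 - <<'E'
from rig import cams
import cv2
z=lambda im,r,c,h,w,W,H:cv2.resize(im[r:r+h,c:c+w],(W,H),interpolation=cv2.INTER_CUBIC)
s=cams.read_camera("side");t=cams.read_camera("top")
cv2.imwrite("pics/s2.png",s);cv2.imwrite("pics/t2.png",t)
cv2.imwrite("pics/z2.png",cv2.vconcat([cv2.hconcat([z(s,125,240,50,66,396,300),z(t,135,160,50,66,396,300)]),cv2.hconcat([z(s,190,285,50,66,396,300),z(t,140,290,50,66,396,300)])]))
E
```

```text
(0.598, -0.168, 0.27) -> [ 0.0051  0.3606 -0.2   ]
(0.5638, 0.191, 0.2) -> [ 0.    0.   -0.13]
t: 5.3
tcp_pos: [0.5982, -0.1666, 0.27]
eef_rot: [-180.0, -0.0, 1.3]
contact_force: [0.6, 1.6, -0.2]
gripper_width: 0.0598
```

View pics/z2.png

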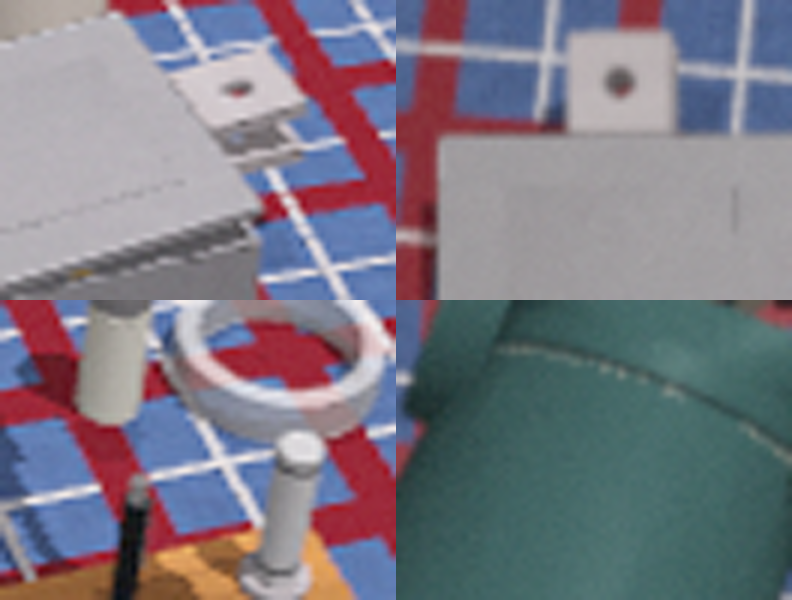

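The ajar lid's hole shows at side (279.8,139.7) and top (197.3,148.7), and the pin is unobstructed in the side view.

Run:
```python
from h import *
import cv2
np.set_printoptions(precision=4,suppress=True)
res={}
for n,f,(u,v),(a,b) in(("side","s2",(280,139.7),(4,3)),("top","t2",(197.3,148.7),(4,4))):
    im=cv2.imread(f"pics/{f}.png");u,v=int(round(u)),int(round(v))
    w=im[v-b:v+b+1,u-a:u+a+1].astype(float).min(axis=2);w=np.clip(np.median(w)-15-w,0,None)
    ys,xs=np.mgrid[v-b:v+b+1,u-a:u+a+1];res[n]=((xs*w).sum()/w.sum(),(ys*w).sum()/w.sum())
print(res,tri(res["side"],res["top"]))
for n in res: print(n,plane(n,res[n],.078),plane(n,res[n],.074))
# yaw from lid front edge in top
print(plane("top",(160+45/6,135+137/6),.07),plane("top",(160+(676-396)/6,135+132/6),.075),plane("top",(160+(569-396)/6,135+132/6),.075))
print(plane("top",(160+(676-396)/6,135+32/6),.08),plane("top",(160+(569-396)/6,135+32/6),.08))
```

```text
{'side': (np.float64(279.3726884779516), np.float64(139.3783783783784)), 'top': (np.float64(196.87817258883248), np.float64(148.3248730964467))} (array([0.6026, 0.195 , 0.0761]), [np.float64(0.00017538763887971684), np.float64(0.0001753876388795822)])
side [0.6018 0.1924 0.078 ] [0.604  0.1981 0.074 ]
top [0.6019 0.1948 0.078 ] [0.6031 0.1954 0.074 ]
[0.5686 0.2778 0.07  ] [0.5791 0.1642 0.075 ] [0.5748 0.2156 0.075 ]
[0.6277 0.1688 0.08  ] [0.6234 0.2203 0.08  ]
```

```bash
python3 -m crank '[[[0,0,0.05],0,0.06],[[0,0,0.10],0,0.06],[[0,0,0.14],0,0.06],[[0,0,0.17],0,0.06],[[0,0,0.194],0,0.06],[[0,0,0.194],0,0.06],[[0,0,0.194],0,0],[[0,0,0.194],0,0],[[0,0,0.194],0,0],[[0,0,0.194],0,0],[[0,0,0.194],0,0],[[0,0,0.194],0,0]]' 60
```

```text
t: 6.6
tcp_pos: [0.5982, -0.1681, 0.0759]
eef_rot: [180.0, -0.0, 1.2]
contact_force: [-0.7, 0.5, 0.4]
gripper_width: 0.0161
```

Handle is gripped (16.1 mm opening). Next: lift, carry, and hover over the hole.

```bash
python3 - <<'E'
from h import *
shift([.598,-.168,.076],1.23,(.602,.193,.27),(.602,.193,.168))
E
python3 -m crank '[[[0,0,-0.02],0,0],[[0,0,-0.05],0,0],[[0,0,-0.10],0,0],[[0,0,-0.15],0,0],[[0,0,-0.194],0,0],[[0,-0.04,-0.194],0,0],[[0,-0.08,-0.194],0,0],[[0,-0.12,-0.194],0,0],[[0.004,-0.16,-0.194],0,0],[[0.006,-0.2,-0.194],0,0],[[0.008,-0.24,-0.194],0,0],[[0.01,-0.28,-0.194],0,0],[[0.0118,-0.32,-0.194],0,0],[[0.0118,-0.345,-0.194],0,0],[[0.0118,-0.361,-0.194],0,0],[[0.0118,-0.361,-0.150],0,0],[[0.0118,-0.361,-0.110],0,0],[[0.0118,-0.361,-0.092],0,0],[[0.0118,-0.361,-0.092],0,0],[[0.0118,-0.361,-0.092],0,0]]' 60
python3 - <<'E'
from rig import cams
import cv2
z=lambda im,r,c,h,w,W,H:cv2.resize(im[r:r+h,c:c+w],(W,H),interpolation=cv2.INTER_CUBIC)
s=cams.read_camera("side");t=cams.read_camera("top")
cv2.imwrite("pics/s3.png",s)
cv2.imwrite("pics/z3.png",cv2.hconcat([z(s,90,250,70,60,480,560),z(t,120,160,70,40,320,560)]))
E
```

```text
(0.602, 0.193, 0.27) -> [ 0.0117 -0.3608 -0.194 ]
(0.602, 0.193, 0.168) -> [ 0.0117 -0.3608 -0.092 ]
t: 8.6
tcp_pos: [0.6028, 0.1929, 0.1694]
eef_rot: [-180.0, -0.1, 1.2]
contact_force: [0.5, -0.7, -0.9]
gripper_width: 0.0152
```

View pics/z3.png

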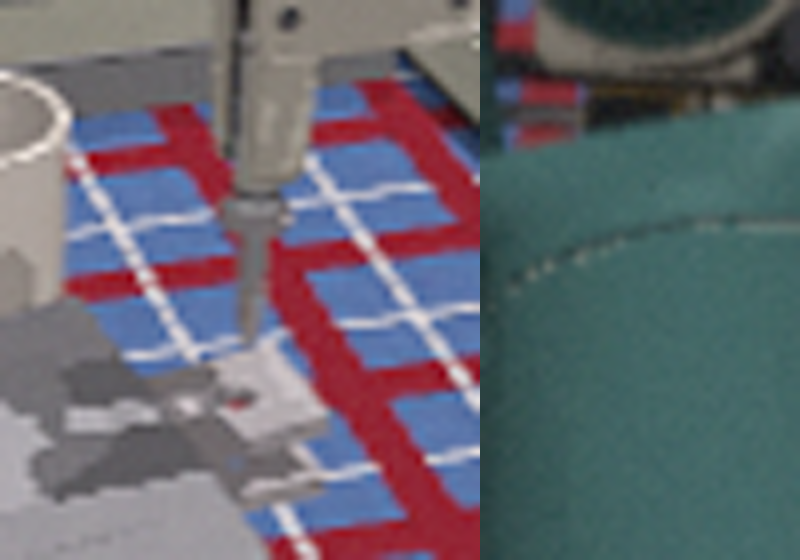

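Tip appears at side (281.1,132.9) and hole at (279.9,140). The top view is occluded by the arm. I'll compare these with the predictions.

Run:
```python
from h import *
for z in(.0994,.078):print(z,proj("side",np.array([.6028,.1929,z])))
b=np.array([.6028,.1929,.0994])
for d in(b+[.005,0,0],b+[0,.005,0],b+[0,0,.005]):print(proj("side",d)-proj("side",b))
print("collar",proj("side",b+[0,0,.05]), (250+254/8,90+213/8))
for dx in(0,.003):print(proj("top",np.array([.602,.193+dx,.077])))
```

```text
0.0994 [280.06464524 132.73703738]
0.078 [279.6419727  139.23396741]
[ 1.70166081 -0.2459321 ]
[-0.57368434 -0.93553698]
[ 0.10036579 -1.54272982]
collar [281.09700075 116.86862651] (281.75, 116.625)
[197.53045419 148.44396624]
[196.5007314  148.36115111]
```

```bash
python3 -m crank '[[[-0.0015,0,0],0,0],[[-0.0015,0,0.008],0,0],[[-0.0015,0,0.014],0,0],[[-0.0015,0,0.018],0,0],[[-0.0015,0,0.022],0,0],[[-0.0015,0,0.022],0,0]]' 60; python3 -m crank '[[[0,0,0.003],0,0],[[0,0,0.006],0,0],[[0,0,0.006],0,0],[[0,0,0.006],0,0]]'
python3 -c "
from rig import cams
import cv2
s=cams.read_camera('side')
cv2.imwrite('pics/z4.png',cv2.resize(s[90:160,250:310],(480,560),interpolation=cv2.INTER_CUBIC))"
```

```text
t: 9.3
tcp_pos: [0.6005, 0.193, 0.1448]
eef_rot: [180.0, 0.1, 1.2]
contact_force: [0.5, 0.0, -0.1]
gripper_width: 0.0155
t: 9.7
tcp_pos: [0.6007, 0.193, 0.1396]
eef_rot: [180.0, 0.0, 1.2]
contact_force: [-0.5, 0.4, -0.6]
gripper_width: 0.0153
```

View pics/z4.png

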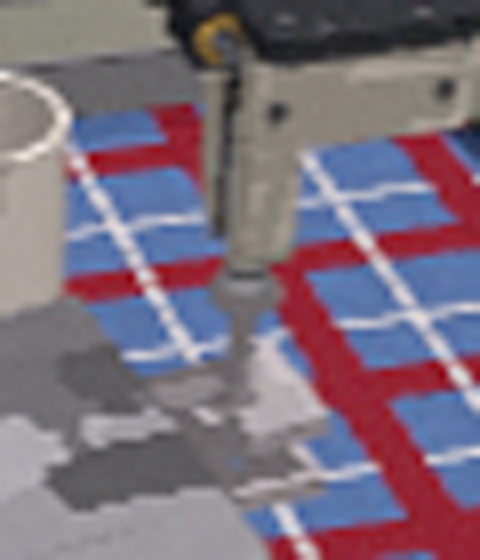

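The shank appears centred at the hole (240,400 in the crop) with no contact force. Continuing down, checking forces.

```bash
python3 -m crank '[[[0,0,0.006],0,0],[[0,0,0.012],0,0],[[0,0,0.016],0,0],[[0,0,0.016],0,0]]'; python3 -m crank '[[[0,0,0.004],0,0],[[0,0,0.008],0,0],[[0,0,0.012],0,0],[[0,0,0.012],0,0],[[0,0,0.012],0,0]]'
```

```text
t: 10.15
tcp_pos: [0.6004, 0.1931, 0.1227]
eef_rot: [-180.0, 0.1, 1.2]
contact_force: [1.6, 1.7, -2.4]
gripper_width: 0.015
t: 10.65
tcp_pos: [0.6006, 0.1931, 0.1114]
eef_rot: [-180.0, 0.0, 1.2]
contact_force: [1.9, 2.4, -1.7]
gripper_width: 0.0152
```

```bash
python3 -m crank '[[[0.001,-0.001,0],0,0],[[0.001,-0.001,0.004],0,0],[[0.001,-0.001,0.008],0,0],[[0.001,-0.001,0.012],0,0],[[0.001,-0.001,0.012],0,0]]'; python3 -m crank '[[[0,0,0.004],0,0],[[0,0,0.008],0,0],[[0,0,0.011],0,0],[[0,0,0.011],0,0],[[0,0,0.011],0,0]]'
```

```text
t: 11.15
tcp_pos: [0.6015, 0.1939, 0.0989]
eef_rot: [180.0, 0.0, 1.2]
contact_force: [-0.5, 0.7, -1.0]
gripper_width: 0.0153
t: 11.65
tcp_pos: [0.6016, 0.194, 0.0885]
eef_rot: [180.0, 0.0, 1.2]
contact_force: [1.7, -0.4, 2.1]
gripper_width: 0.015
```

```bash
python3 -m crank '[[[0,0,0.002],0,0],[[0,0,0.004],0,0],[[0,0,0.004],0,0],[[0,0,0.004],0,0]]'; python3 -m crank '[[[0,0,0.001],0,0],[[0,0,0.002],0,0],[[0,0,0.002],0,0],[[0,0,0.002],0,0]]'
```

```text
t: 12.05
tcp_pos: [0.6017, 0.194, 0.0845]
eef_rot: [-180.0, 0.0, 1.2]
contact_force: [1.3, 0.6, 1.6]
gripper_width: 0.0151
t: 12.45
tcp_pos: [0.6018, 0.1941, 0.0837]
eef_rot: [-180.0, -0.0, 1.2]
contact_force: [-2.9, -0.5, 13.6]
gripper_width: 0.0151
```

```bash
python3 -m crank '[[[0,0,0.001],0,0],[[0,0,0.001],0,0],[[0,0,0.001],0,0],[[0,0,0.001],0,0],[[0,0,0.001],0,0],[[0,0,0.001],0,0]]' 60
python3 -c "
from rig import cams
import cv2
s=cams.read_camera('side')
cv2.imwrite('pics/z5.png',cv2.resize(s[90:190,210:310],(600,600),interpolation=cv2.INTER_CUBIC))"
```

```text
t: 13.05
tcp_pos: [0.602, 0.1941, 0.0836]
eef_rot: [-180.0, -0.1, 1.2]
contact_force: [-5.2, -2.1, 19.0]
gripper_width: 0.0151
```

View pics/z5.png

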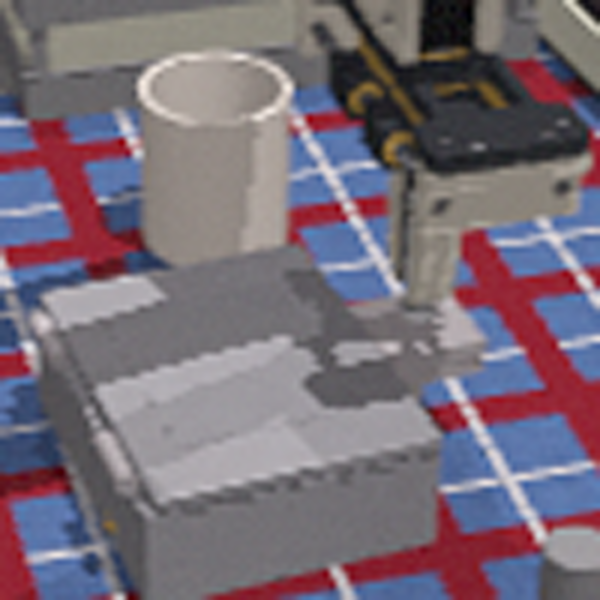

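The side view shows the lid flush with the tray and the collar on the tab. The TCP stopped at 83.6 mm, which puts the handle centre at about 101 mm, as expected when seated.

```bash
python3 -c "
from rig import manip
o=manip.observe();print(o['tcp_pos'],o['contact_force'],o['gripper_width']);print(manip.close_job())"
```

```text
[0.60195168 0.19411309 0.08359366] [-5.86504465 -1.49505878 20.33745926] 0.0157473015077944
the job is handed in; nothing more can be done
None
```

The key box is locked, and I handed it in with the arm still gripping the pin and pressing down. The hand-in reports no verdict, so the result rests on my own checks. I swung the lid down with closed fingers, pulled the pin from the far bore of the pen block, and pushed it through both tabs until the collar lay on the lid's tab.

**Last checks**
- **Downward push:** about 20 N, steady against a hard stop; about 8 N is enough to shut the lid.
- **Pin height:** the handle centre works out at about 101 mm above the desk, the value given for a seated pin.
- **Grip:** force set to 60 N, with the fingers stopped on the 16 mm handle (opening reads about 15.7 mm).
- **Lid:** it looks flush with the tray in the last side picture.
- **Time:** about 13 s of the 72 s allowed.

**What disagreed or stayed unchecked**
- **Hole position:** my estimates from the two cameras differed by a few mm. I shifted the pin 1.5 mm before lowering it, then 1 mm each way in x and y when I felt about 2 N sideways in the holes.
- **Sideways force:** about 6 N remains at the end.
- **Top view:** the arm blocked it, so only force, height and the side picture confirm the final fit.
- **Other items:** I did not check in a final picture that the pens and other desk items had stayed put, but I planned the moves to clear them.

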